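# Try the dosing syringes and reject the one that binds

### The arm

A 6-joint arm with a two-finger parallel gripper is mounted at the origin on a cart in front of the work surface, level with it; the furniture and walls round the work are solid. World frame = base frame: x ahead of the robot, y to its left, z up, the work surface at z = 0. Lengths are in m, angles in degrees, forces in N, time in s.
With the tool pointing down it reaches from about 0.275 to 0.85 m from the base axis. Payload 5.2 kg.
Tool frame: the origin (TCP) lies midway between the tips of the shut fingers; the grasp point (between the pads) lies 19 mm behind it (hold_point_z is the distance from the TCP to the grasp point, in m); z points along the fingers, y is the line along which they close (so a half turn about z gives the same grasp; the last joint's range is limited). The gripper opens to 85 mm and grips with 20 to 120 N. Pads are 22 mm wide; open, the fingers measure 114 mm over their backs; the gripper's body (76 mm by 85 mm) begins 54 mm behind the grasp point. The pads swing forward as they close: fully open they stand 13 mm farther back than shut.
Start: joints at [-80.604, 14.817, 87.949, -0, 77.235, -11.62], TCP at [0.197, -0.513, 0.231] pointing down, gripper open.
Joint ranges: [-179.93, 179.93], [-52.35, 119.4], [10.71, 147.94], [-69.91, 249.91], [12.55, 155.21], [-178.61, 178.61]. Speed limits (degrees/s): [147.25, 147.25, 180, 180, 180, 180].

### API

Orientations are given as [roll, pitch, yaw] about the fixed x, y, z axes, in that order (R = Rz(yaw) Ry(pitch) Rx(roll)).
In Python, from workcell import * gives the robot as it stands.
- The arm moves only by the tool apply_moves, never from a script. Its argument "moves" is a list of rows, each a list of 2 entries, a list of its own where there are three numbers: the shift along the tool's x, y, z normalised to -1 to 1, where 1 is 0.6 m, then the turn, a rotation vector about the tool's x, y, z normalised to -1 to 1, where 1 is pi rad. In form: [[[tx, ty, tz], [ax, ay, az]], ...]. A call has 1 to 8 rows; each row is the pose to reach, as a shift and turn from the pose commanded when the call began, along the tool's axes at that moment, turning the shorter way round; what a row does not reach only later rows make up. A row lasts 1/8 s, in which the tool goes at most 62.5 mm and 10.7 degrees, less where a joint would pass 70% of its speed; a pose out of reach is approached as far as the arm can. A call with a number of a shift or a turn outside -1 to 1 is refused whole. A call with a gripper value outside its range is refused whole. "gripper" is the closure, from -1 (fully open) to 1 (shut), so that 0 is half open, set as the call begins (left out, the last holds). The fingers move at their own pace and stop on an object; the grip force is fixed at half the most. Time passes only in rows, so rows that repeat a pose let the fingers close. It gives the time, the measured TCP pose, the force, the opening and the grip force at its end, in the units of the state.
- get_obs(): the state, without advancing time (a new reading comes with each control period).
- capture(name): name is "scene" or "top"; returns the picture (384x512x3 uint8, red, green, blue); there is no depth.
- get_calibration(name): a dict with "fx", "fy", "cx", "cy" (pixels), "extrinsics" (4x4, takes a point from camera to world coordinates). Camera axes: x right, y up, looking along -z (the intrinsics and any distortion apply to the point x, -y, -z); pixel columns grow to the right and rows downward; lengths in m; the calibration is good to about 2 mm. A picture is of the moment at which its call begins. get_calibration takes no time and is no camera call.
- job_done(): hands the job in; it is judged then, once.
Trained networks look in the newest picture that a camera, given by its name, has taken for a name from the list of things; names that differ only in an ending like _2 or _b are one class to them, and where a whole thing is asked for, a point or a joint stands for the part that bears it (a point fixed in the world has none). Each returns a list of dicts, best first, with "p" (0 to 1); they miss things now and then, are a little off and sometimes report something else, mostly with a low value. They report only what shows in the picture. A call takes as long as a camera call. They do not tell look-alikes from the thing itself.
- masks_of(thing, camera): "region" (384x512 bool, what is visible of it) and "rect" ([left, top, right, bottom] as shares, 0 to 1, of the picture: columns of its width, rows of its height, round what is visible of it).
- tip_of(thing, camera): "centre" ([column, row] as shares, 0 to 1, of the picture: columns of its width, rows of its height: a listed point, or the origin of a listed thing).
The state is a dict: "time_s": time; "q": joint angles; "joint_velocities": joint speeds; "joint_efforts": joint torques, N m; "tool_pos": TCP position; "tcp_rot": TCP orientation; "ft_force": force on the tool from outside, world axes, zero at the start; "torque": the same for the moment, N m; "width": finger opening in m; "grasp_force": force on a finger pad.
Only numpy, scipy, OpenCV 4.12 (cv2) and the standard library are available. Lean on these libraries where they do the work, as an engineer would, in place of code of your own. Each camera call takes 0.05 s, during which the arm holds its last target. There are 200 camera calls.

### The job

Before use, try the plungers of the three dosing syringes in the stand: press each one gently straight down, fully home if it runs evenly, but if the resistance climbs part-way stop at once and do not force it. One of them binds like this: lift that syringe out by its collar, keeping it upright, and stand it in the empty steel tray, with the other two left in the stand with their plungers home. Leave the things around them where they are.

Things in the scene. Friction and masses are not known exactly. Their poses are not given: they have to be found in the camera images.
- stand: Grey plastic block fixed to the bench, 70 mm (its x) by 220 mm (its y) by 50 mm high; origin at the centre of its underside. Three round sockets in its top, 32 mm wide and 42 mm deep (floor 8 mm above the bench), at its y = -75, 0 and +75 mm (x = 0). A syringe stands in each; which is in which socket varies.
- tray: Shallow steel instrument tray fixed on the bench, 183 mm (its x) by 278 mm (its y), rim 20 mm high; origin at the centre of its underside, z up. Its floor is level with the bench top to within 2 mm; the clear floor inside the rim reaches 80 mm either side in x and 128 mm in y. Empty at the start.
- syringe_a: Loose opaque white dosing syringe, about 0.18 kg, standing upright; the three look alike. Barrel 30 mm in diameter, 100 mm long, flat closed foot; origin at the centre of the foot, z up the barrel. Its top 12 mm (88 to 100 mm above the foot) is a round collar 44 mm in diameter, the place to grip it for lifting; in the stand the collar's top is 108 mm above the bench.
- head_a: Round thumb plate of plunger_a, 31 mm in diameter and 5 mm thick, standing over the collar of syringe_a; origin at the centre of its flat top face, which lies 147.5 mm above the syringe's foot less the plunger's travel. To be pressed straight down, never pinched; more than 22 N on it spoils the syringe.
- plunger_a (a joint): Travel of the plunger of syringe_a into its barrel, m: 0 = drawn out. Starts at 0 to 0.008, stays where it is left. A sound plunger of any of the three runs evenly at 2 to 5 N of friction (it differs between syringes) to 0.036, where it meets a soft end cushion (2 N per mm more, hard stop at 0.042 with the plate on the collar); pushed onto the cushion it is home.
- syringe_b: The same kind of syringe as syringe_a, with plunger_b and head_b.
- head_b: Round thumb plate of plunger_b, 31 mm in diameter and 5 mm thick, standing over the collar of syringe_b; origin at the centre of its flat top face, which lies 147.5 mm above the syringe's foot less the plunger's travel. To be pressed straight down, never pinched; more than 22 N on it spoils the syringe.
- plunger_b (a joint): Travel of the plunger of syringe_b, as plunger_a. One of the three, not told which and not to be seen, binds: something in its bore meets the plunger at 0.014 of travel; from there the resistance climbs by about 1 N per mm above the friction for 12 mm, then goes solid. On release that plunger may spring back a few mm.
- syringe_c: The same kind of syringe as syringe_a, with plunger_c and head_c.
- head_c: Round thumb plate of plunger_c, 31 mm in diameter and 5 mm thick, standing over the collar of syringe_c; origin at the centre of its flat top face, which lies 147.5 mm above the syringe's foot less the plunger's travel. To be pressed straight down, never pinched; more than 22 N on it spoils the syringe.
- plunger_c (a joint): Travel of the plunger of syringe_c, as told for plunger_a and plunger_b; it too may be the one that binds.
- swab_tub: Round tub of swabs, 77 mm wide, 80 mm high, loose bystander on the bench; origin at the centre of its underside.
- vial: Small vial, 22 mm wide, 47 mm high, loose bystander on the bench; origin at the centre of its underside.
- nose_cone: Conical nose cone standing upright, 43 mm wide, 63 mm high, loose bystander on the bench; origin at the centre of its underside.
There are look-alikes about, which are no part of the job. What is shaped like the syringe_b but blue, purple or red is not meant.

How it is judged:
By the outcome, as a careful person would: the job done as asked, in the order asked, and still so for the second after the job is handed in, with the robot touching nothing.
It also fails if it takes over 67 s, if anything falls off the work surface, if the arm or the gripper's body presses on something with over 40 N, if the wrist force passes 120 N, or if a joint passes its speed limit or range.

## Working session

There is one attempt and no reset: what is moved stays moved. The work goes in short steps, Python scripts to look and compute and a tool call to move; the robot and the scene stay as the last step left them, time stands still between calls to the robot, and variables do not carry over. Pictures are saved under pics/ and viewed, at most 10 in all, crops included, and the job is handed in when it is done.

Besides the shell and the picture viewer there is one more tool, called after "Emit:" as a command line: name --argument value ..., lists and objects as JSON in quotes. apply_moves: Moves the arm, as the interface text tells. Its arguments: {"type":"object","properties":{"moves":{"type":"array"},"gripper":{"type":"number"}},"required":["moves"]}

```bash
mkdir -p pics
cat > h.py <<'E'
from workcell import *
import numpy as np, cv2
from scipy.spatial.transform import Rotation as R
def cam(n):
    c=get_calibration(n); return c,np.array(c["extrinsics"])
def px2w(n,u,v,z):
    c,T=cam(n); d=np.array([(u-c["cx"])/c["fx"],-(v-c["cy"])/c["fy"],-1.0])
    d=T[:3,:3]@d; o=T[:3,3]; return o+d*(z-o[2])/d[2]
def w2px(n,p):
    c,T=cam(n); q=T[:3,:3].T@(np.array(p)-T[:3,3]); return c["cx"]+c["fx"]*q[0]/-q[2], c["cy"]-c["fy"]*q[1]/-q[2]
def obs():
    o=get_obs(); print(round(o["time_s"],2),np.round(o["tool_pos"],4),np.round(o["tcp_rot"],2),np.round(o["ft_force"],1),round(o["width"],4),np.round(o["q"],1)); return o
E
python3 - <<'E'
from h import *
obs()
for n in("scene","top"):
    im=capture(n); cv2.imwrite(f"pics/{n}0.png",im[:,:,::-1])
    c=get_calibration(n); print(n,{k:(v if k!="extrinsics" else np.round(v,3).tolist()) for k,v in c.items()})
    zs={"stand":0,"tray":0,"head_a":.1515,"syringe_a":.008,"swab_tub":0,"vial":0,"nose_cone":0}
    for t,z in zs.items():
        for r in tip_of(t,n)[:6]:
            u,v=r["centre"][0]*512,r["centre"][1]*384
            print(t,round(r["p"],2),round(u),round(v),np.round(px2w(n,u,v,z),3))
E
```

```text
0.0 [ 0.1972 -0.5129  0.2305] [-1.799e+02 -2.000e-02  2.101e+01] [ 0.  -0.4  0.2] 0.0852 [-80.6  14.9  88.   -0.   77.2 -11.6]
scene {'fx': 482.25105607379373, 'fy': 482.25105607379373, 'cx': 257.5086917807573, 'cy': 201.2217155389152, 'extrinsics': [[0.643, 0.339, -0.687, -0.335], [-0.766, 0.296, -0.57, -0.764], [0.011, 0.893, 0.45, 0.711], [0.0, 0.0, 0.0, 1.0]]}
stand 0.81 259 242 [ 0.557 -0.031  0.   ]
tray 0.68 170 211 [0.517 0.301 0.   ]
head_a 0.62 221 171 [0.599 0.15  0.151]
head_a 0.56 232 214 [ 0.427 -0.05   0.151]
head_a 0.53 258 195 [ 0.55  -0.032  0.151]
head_a 0.51 241 180 [0.589 0.065 0.151]
head_a 0.45 274 208 [ 0.52  -0.111  0.151]
head_a 0.45 229 158 [0.691 0.207 0.151]
syringe_a 0.95 231 201 [0.685 0.194 0.008]
syringe_a 0.72 240 235 [0.542 0.026 0.008]
syringe_a 0.58 223 217 [0.585 0.136 0.008]
syringe_a 0.57 260 241 [ 0.553 -0.038  0.008]
syringe_a 0.55 233 263 [ 0.425 -0.054  0.008]
swab_tub 0.59 262 212 [0.703 0.079 0.   ]
swab_tub 0.24 259 243 [ 0.555 -0.034  0.   ]
vial 0.51 308 231 [ 0.7   -0.099  0.   ]
nose_cone 0.58 335 294 [ 0.496 -0.318  0.   ]
top {'fx'
[... 325 characters left out ...]
13 0.305 0.   ]
head_a 0.66 180 142 [0.68  0.178 0.151]
head_a 0.61 262 197 [ 0.552 -0.022  0.151]
head_a 0.51 273 249 [ 0.43  -0.053  0.151]
head_a 0.48 235 191 [0.566 0.042 0.151]
head_a 0.44 293 204 [ 0.538 -0.099  0.151]
head_a 0.41 186 173 [0.604 0.16  0.151]
syringe_a 0.77 262 201 [ 0.552 -0.025  0.008]
syringe_a 0.76 292 208 [ 0.535 -0.107  0.008]
syringe_a 0.69 184 154 [0.673 0.192 0.008]
syringe_a 0.67 194 180 [0.604 0.16  0.008]
syringe_a 0.65 235 196 [0.562 0.047 0.008]
syringe_a 0.62 269 244 [ 0.437 -0.048  0.008]
swab_tub 0.9 226 146 [0.701 0.078 0.   ]
vial 0.45 296 149 [ 0.697 -0.115  0.   ]
vial 0.27 291 207 [ 0.538 -0.106  0.   ]
nose_cone 0.59 372 228 [ 0.488 -0.326  0.   ]
```

View pics/top0.png

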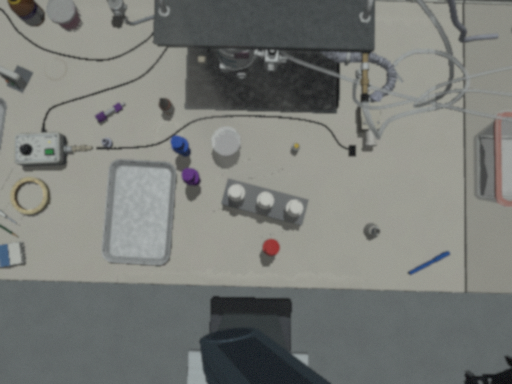

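View pics/scene0.png

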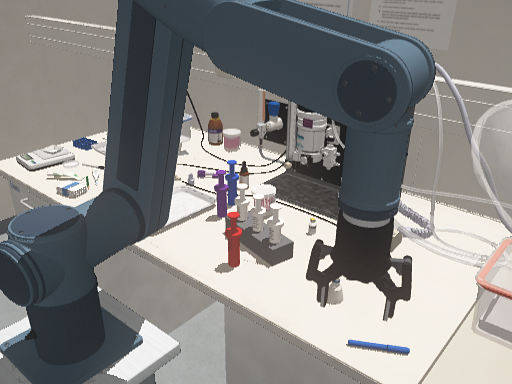

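The top view shows the white syringes in the grey stand at about (235,191), (264,200) and (293,208). The red one at (271,247), purple at (190,177) and blue at (180,146) are look-alikes. The empty tray is at (140,212). Next I'll refine by triangulating and fitting the stand outline.

```bash
cat > m.py <<'E'
from h import *
from scipy.optimize import least_squares
T=[(262,197),(235,191),(293,204)]
tt=[(r["centre"][0]*512,r["centre"][1]*384) for r in tip_of("head_a","top")]
ss=[(r["centre"][0]*512,r["centre"][1]*384) for r in tip_of("head_a","scene")]
for (a,b) in T:
    t=min(tt,key=lambda q:np.hypot(q[0]-a,q[1]-b)); g=px2w("top",*t,.15)
    e=w2px("scene",g); s=min(ss,key=lambda q:np.hypot(q[0]-e[0],q[1]-e[1]))
    f=lambda p:np.r_[np.array(w2px("top",p))-t,np.array(w2px("scene",p))-s]
    r=least_squares(f,g); print("head top-only",np.round(g,4),"tri",np.round(r.x,4),"res",np.round(r.fun,1))
im=cv2.imread("pics/top0.png")
for t,z in(("stand",.05),("tray",.02)):
  for r in masks_of(t,"top")[:3]:
    m=r["region"].astype(np.uint8); ys,xs=np.nonzero(m)
    b=cv2.boxPoints(cv2.minAreaRect(np.c_[xs,ys].astype(np.float32)))
    w=np.array([px2w("top",*q,z) for q in b]); print(t,round(r["p"],2),np.round(b).tolist(),"c",np.round(w.mean(0),4),"sides",np.round(np.linalg.norm(np.diff(w[:3],axis=0),axis=1),3),"dirs",np.round(np.degrees(np.arctan2(*(w[1]-w[0])[[1,0]])),1))
x0,y0=210,165
cv2.imwrite("pics/crop0.png",cv2.resize(im[y0:y0+75,x0:x0+110],None,fx=7,fy=7,interpolation=cv2.INTER_CUBIC))
E
python3 m.py
```

```text
head top-only [ 0.5525 -0.0224  0.15  ] tri [ 0.5546 -0.0245  0.1472] res [ 0.9 -0.8 -1.3  0.1]
head top-only [0.5662 0.0423 0.15  ] tri [0.5645 0.042  0.1664] res [-0.2  0.1  0.3 -0. ]
head top-only [ 0.5377 -0.099   0.15  ] tri [ 0.5375 -0.099   0.1403] res [-0.3  0.3  0.4 -0. ]
stand 0.79 [[220.0, 204.0], [227.0, 178.0], [308.0, 199.0], [301.0, 225.0]] c [ 0.5482 -0.0307  0.05  ] sides [0.071 0.22 ] dirs -12.9
tray 0.64 [[100.0, 260.0], [109.0, 157.0], [177.0, 163.0], [168.0, 266.0]] c [0.5147 0.3033 0.02  ] sides [0.278 0.186] dirs -1.7
```

View pics/crop0.png

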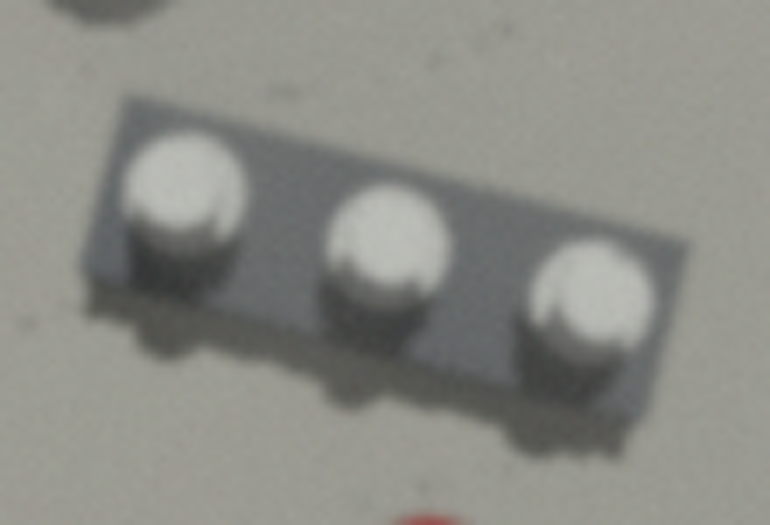

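The crop shows three white collars centred near crop pixels (185,192), (388,245) and (591,300). The stand's top face is fully outlined. I'll project the collars to their known height and compare with the sockets.

Run:
```python
from h import *
for u,v in((236,192),(265,199.6),(294,207.4)): print(np.round(px2w("top",u,v,.108),4))
c=np.array([.5482,-.0307])
o=obs(); Rt=R.from_euler("xyz",o["tcp_rot"],degrees=True); p=np.array(o["tool_pos"])
yaw=-13.
for k in(.075,0,-.075):
    s=c+k*np.array([-np.sin(np.radians(yaw)),np.cos(np.radians(yaw))])
    print("sock",np.round(s,4),"reach",np.round(np.hypot(*s),3))
```

```text
[0.5666 0.0412 0.108 ]
[ 0.5498 -0.0316  0.108 ]
[ 0.5325 -0.1042  0.108 ]
1.0 [ 0.1973 -0.5134  0.2313] [180.     0.    21.02] [-0.6  0.6 -0.2] 0.0855 [-80.6  14.8  87.9  -0.   77.2 -11.6]
sock [0.5651 0.0424] reach 0.567
sock [ 0.5482 -0.0307] reach 0.549
sock [ 0.5313 -0.1038] reach 0.541
```

Emit:
apply_moves --moves '[[[0.7657,-0.4362,0.0683],[0,0,-0.3111]],[[0.7657,-0.4362,0.0683],[0,0,-0.3111]],[[0.7657,-0.4362,0.0683],[0,0,-0.3111]],[[0.7657,-0.4362,0.0683],[0,0,-0.3111]],[[0.7657,-0.4362,0.0683],[0,0,-0.3111]],[[0.7657,-0.4362,0.0683],[0,0,-0.3111]],[[0.7657,-0.4362,0.0683],[0,0,-0.3111]],[[0.7657,-0.4362,0.0683],[0,0,-0.3111]]]' --gripper 1

```text
time_s: 2.0
tool_pos: [0.5144, -0.1261, 0.1928]
tcp_rot: [179.9, 0.0, 77.0]
ft_force: [2.1, 0.2, -0.3]
width: 0.0002
grasp_force: 0.0
```

Emit:
apply_moves --moves '[[[0,0,0],[0,0,0]],[[0,0,0],[0,0,0]]]'

```text
time_s: 2.25
tool_pos: [0.5129, -0.1276, 0.1925]
tcp_rot: [-180.0, 0.0, 77.1]
ft_force: [-0.4, -0.3, -0.3]
width: 0.0001
grasp_force: 0.0
```

```bash
cat >> h.py <<'E'
def shift(tgt,yaw=None):
    o=obs(); Rt=R.from_euler("xyz",o["tcp_rot"],degrees=True)
    print("shift",np.round(Rt.inv().apply(np.array(tgt)-o["tool_pos"])/.6,4),"fwd per mm z",round(1/600,5))
E
python3 -c "
from h import *
shift((.532,-.104,.165))"
```

```text
2.25 [ 0.5129 -0.1276  0.1925] [-1.7997e+02  3.0000e-02  7.7090e+01] [-0.4 -0.3 -0.3] 0.0001 [-26.1  14.4  94.2  -0.   71.5 -13.1]
shift [0.0455 0.0222 0.0458] fwd per mm z 0.00167
```

Emit:
apply_moves --moves '[[[0.0455,0.0222,0.0458],[0,0,0]],[[0.0455,0.0222,0.0458],[0,0,0]],[[0.0455,0.0222,0.0458],[0,0,0]]]'

```text
time_s: 2.62
tool_pos: [0.5317, -0.1056, 0.1656]
tcp_rot: [180.0, 0.0, 76.9]
ft_force: [0.3, -0.6, -0.1]
width: 0.0002
grasp_force: 0.0
```

```bash
python3 -c "
from h import *
obs();im=capture('scene')
cv2.imwrite('pics/s1.png',cv2.resize(im[130:290,190:350,::-1],None,fx=3.7,fy=3.7,interpolation=cv2.INTER_CUBIC))"
```

```text
2.62 [ 0.5317 -0.1056  0.1656] [1.800e+02 4.000e-02 7.693e+01] [ 0.3 -0.6 -0.1] 0.0002 [-23.   17.1  94.5  -0.   68.4  -9.9]
```

View pics/s1.png

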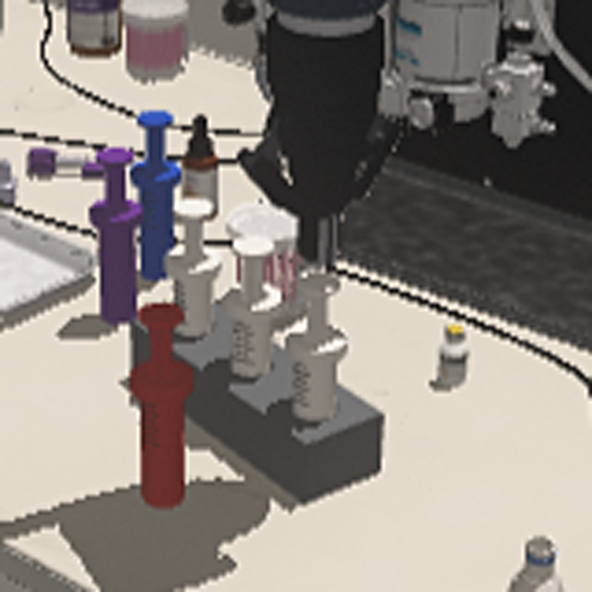

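The fingertips (crop 320,270) sit right over the right-hand plate (crop 318,283). I'll press to just short of the binding point.

Emit:
apply_moves --moves '[[[0.0025,0,0.012],[0,0,0]],[[0.0025,0,0.022],[0,0,0]],[[0.0025,0,0.029],[0,0,0]],[[0.0025,0,0.035],[0,0,0]]]'

```text
time_s: 3.18
tool_pos: [0.5327, -0.1028, 0.1442]
tcp_rot: [180.0, 0.0, 77.0]
ft_force: [-0.3, -0.5, 2.1]
width: -0.0005
grasp_force: 1.2
```

Emit:
apply_moves --moves '[[[0,0,0.0015],[0,0,0]]]'

```text
time_s: 3.3
tool_pos: [0.5326, -0.1027, 0.1432]
tcp_rot: [-180.0, 0.0, 77.0]
ft_force: [0.3, 0.2, 2.3]
width: -0.0001
grasp_force: 1.1
```

Emit:
apply_moves --moves '[[[0,0,0.004],[0,0,0]]]'

```text
time_s: 3.42
tool_pos: [0.5328, -0.1027, 0.1411]
tcp_rot: [180.0, 0.0, 77.0]
ft_force: [-0.2, -0.1, 2.4]
width: -0.0002
grasp_force: 1.4
```

Emit:
apply_moves --moves '[[[0,0,0.003],[0,0,0]]]'

```text
time_s: 3.55
tool_pos: [0.5328, -0.1027, 0.1393]
tcp_rot: [180.0, 0.0, 77.0]
ft_force: [-0.1, -1.2, 4.7]
width: -0.0002
grasp_force: 2.2
```

Emit:
apply_moves --moves '[[[0,0,0.002],[0,0,0]]]'

```text
time_s: 3.68
tool_pos: [0.5328, -0.1028, 0.1382]
tcp_rot: [180.0, 0.0, 77.0]
ft_force: [-0.3, -1.6, 5.3]
width: 0.0003
grasp_force: 2.8
```

The resistance climbs here (2.3 → 4.7 → 5.3 N), so the right-hand syringe binds. I'm stopping, backing off and going to the middle one.

Emit:
apply_moves --moves '[[[0,0,-0.045],[0,0,0]],[[0,0,-0.045],[0,0,0]],[[0.06,0,-0.045],[0,0,0]],[[0.1226,-0.0006,-0.045],[0,0,0]],[[0.1226,-0.0006,-0.045],[0,0,0]],[[0.1226,-0.0006,-0.045],[0,0,0]]]'

```text
time_s: 4.42
tool_pos: [0.5483, -0.031, 0.164]
tcp_rot: [-179.9, 0.0, 77.1]
ft_force: [0.5, -0.7, 0.0]
width: 0.0003
grasp_force: 0.0
```

Emit:
apply_moves --moves '[[[0,0,0.01],[0,0,0]],[[0,0,0.02],[0,0,0]],[[0,0,0.027],[0,0,0]],[[0,0,0.034],[0,0,0]]]'

```text
time_s: 4.92
tool_pos: [0.5491, -0.0313, 0.1447]
tcp_rot: [179.9, 0.0, 77.0]
ft_force: [-0.8, -0.1, 5.0]
width: -0.0003
grasp_force: 2.2
```

Emit:
apply_moves --moves '[[[0,0,0.004],[0,0,0]]]'

```text
time_s: 5.05
tool_pos: [0.549, -0.0311, 0.1423]
tcp_rot: [180.0, 0.0, 77.0]
ft_force: [-1.1, 0.1, 4.6]
width: 0.0001
grasp_force: 2.1
```

Emit:
apply_moves --moves '[[[0,0,0.003],[0,0,0]]]'

```text
time_s: 5.18
tool_pos: [0.549, -0.031, 0.1405]
tcp_rot: [180.0, 0.0, 77.0]
ft_force: [-0.4, -0.3, 4.5]
width: -0.0002
grasp_force: 2.1
```

Emit:
apply_moves --moves '[[[0,0,0.002],[0,0,0]]]'

```text
time_s: 5.3
tool_pos: [0.5489, -0.031, 0.1392]
tcp_rot: [180.0, 0.0, 77.0]
ft_force: [-1.3, -1.0, 4.2]
width: 0.0001
grasp_force: 2.1
```

Emit:
apply_moves --moves '[[[0,0,0.003],[0,0,0]]]'

```text
time_s: 5.42
tool_pos: [0.5489, -0.0309, 0.1374]
tcp_rot: [180.0, 0.0, 77.0]
ft_force: [-0.8, -0.6, 4.4]
width: 0.0004
grasp_force: 2.1
```

Emit:
apply_moves --moves '[[[0,0,0.003],[0,0,0]]]'

```text
time_s: 5.55
tool_pos: [0.5488, -0.0309, 0.1355]
tcp_rot: [180.0, 0.0, 77.0]
ft_force: [-0.2, -1.0, 5.1]
width: 0.0
grasp_force: 2.1
```

Emit:
apply_moves --moves '[[[0,0,0.008],[0,0,0]],[[0,0,0.016],[0,0,0]],[[0,0,0.023],[0,0,0]]]'

```text
time_s: 5.92
tool_pos: [0.5487, -0.0309, 0.1212]
tcp_rot: [-180.0, 0.0, 77.0]
ft_force: [-0.6, -0.1, 3.8]
width: 0.0001
grasp_force: 2.2
```

Emit:
apply_moves --moves '[[[0,0,0.004],[0,0,0]],[[0,0,0.0075],[0,0,0]],[[0,0,0.0075],[0,0,0]]]'

```text
time_s: 6.3
tool_pos: [0.5488, -0.0309, 0.1172]
tcp_rot: [180.0, -0.0, 77.0]
ft_force: [-0.6, -1.2, 5.4]
width: -0.0002
grasp_force: 2.5
```

Emit:
apply_moves --moves '[[[0,0,0.0015],[0,0,0]],[[0,0,0.0015],[0,0,0]]]'

```text
time_s: 6.55
tool_pos: [0.5491, -0.031, 0.1169]
tcp_rot: [179.9, 0.0, 77.0]
ft_force: [-0.9, -1.1, 8.0]
width: -0.0003
grasp_force: 3.8
```

Emit:
apply_moves --moves '[[[0,0,0.0015],[0,0,0]],[[0,0,0.0015],[0,0,0]]]'

```text
time_s: 6.8
tool_pos: [0.5493, -0.0311, 0.1162]
tcp_rot: [179.9, 0.0, 77.0]
ft_force: [-1.4, -0.1, 8.2]
width: 0.0002
grasp_force: 4.6
```

Emit:
apply_moves --moves '[[[0,0,0.0015],[0,0,0]],[[0,0,0.0015],[0,0,0]],[[0,0,-0.04],[0,0,0]],[[0,0,-0.081],[0,0,0]],[[0.05,0,-0.081],[0,0,0]],[[0.125,0,-0.081],[0,0,0]],[[0.125,0,-0.081],[0,0,0]],[[0.125,0,-0.081],[0,0,0]]]'

```text
time_s: 7.8
tool_pos: [0.565, 0.0422, 0.1632]
tcp_rot: [-179.9, 0.0, 77.1]
ft_force: [-1.1, 0.2, 0.3]
width: 0.0004
grasp_force: 0.0
```

Emit:
apply_moves --moves '[[[0,0,0.01],[0,0,0]],[[0,0,0.02],[0,0,0]],[[0,0,0.027],[0,0,0]],[[0,0,0.033],[0,0,0]]]'

```text
time_s: 8.3
tool_pos: [0.5658, 0.0418, 0.1442]
tcp_rot: [180.0, 0.0, 77.0]
ft_force: [-0.8, -1.1, 2.9]
width: -0.0001
grasp_force: 1.7
```

Emit:
apply_moves --moves '[[[0,0,0.004],[0,0,0]]]'

```text
time_s: 8.43
tool_pos: [0.5658, 0.042, 0.1419]
tcp_rot: [180.0, 0.0, 77.0]
ft_force: [0.1, -0.1, 3.7]
width: 0.0
grasp_force: 1.6
```

Emit:
apply_moves --moves '[[[0,0,0.003],[0,0,0]]]'

```text
time_s: 8.55
tool_pos: [0.5657, 0.0421, 0.14]
tcp_rot: [180.0, 0.0, 77.0]
ft_force: [-0.5, -0.8, 2.2]
width: 0.0001
grasp_force: 1.6
```

Emit:
apply_moves --moves '[[[0,0,0.003],[0,0,0]]]'

```text
time_s: 8.68
tool_pos: [0.5657, 0.0422, 0.1383]
tcp_rot: [180.0, 0.0, 77.0]
ft_force: [-0.4, -0.5, 3.0]
width: 0.0002
grasp_force: 1.6
```

Emit:
apply_moves --moves '[[[0,0,0.003],[0,0,0]]]'

```text
time_s: 8.8
tool_pos: [0.5657, 0.0422, 0.1364]
tcp_rot: [180.0, -0.0, 77.0]
ft_force: [-0.3, 0.3, 3.3]
width: -0.0003
grasp_force: 1.6
```

Emit:
apply_moves --moves '[[[0,0,0.009],[0,0,0]],[[0,0,0.018],[0,0,0]],[[0,0,0.026],[0,0,0]]]'

```text
time_s: 9.18
tool_pos: [0.5655, 0.0422, 0.1203]
tcp_rot: [-180.0, 0.0, 77.0]
ft_force: [-0.5, -0.1, 3.4]
width: -0.0001
grasp_force: 1.7
```

Emit:
apply_moves --moves '[[[0,0,0.004],[0,0,0]],[[0,0,0.007],[0,0,0]],[[0,0,0.009],[0,0,0]],[[0,0,0.009],[0,0,0]]]'

```text
time_s: 9.68
tool_pos: [0.5661, 0.042, 0.1161]
tcp_rot: [179.9, -0.0, 77.0]
ft_force: [-1.6, -0.6, 7.7]
width: -0.0001
grasp_force: 3.8
```

Emit:
apply_moves --moves '[[[0,0,0.0015],[0,0,0]],[[0,0,0.0015],[0,0,0]]]'

```text
time_s: 9.93
tool_pos: [0.5663, 0.042, 0.1156]
tcp_rot: [179.9, -0.0, 77.0]
ft_force: [-1.3, -0.6, 9.5]
width: -0.0001
grasp_force: 4.7
```

Emit:
apply_moves --moves '[[[0,0,-0.04],[0,0,0]],[[0,0,-0.14],[0,0,0]],[[-0.06,0,-0.14],[0,0,0]],[[-0.16,-0.001,-0.14],[0,0,0]],[[-0.25,-0.001,-0.14],[0,0,0]],[[-0.25,-0.001,-0.14],[0,0,0]],[[-0.25,-0.001,-0.14],[0,0,0]]]'

```text
time_s: 10.8
tool_pos: [0.5311, -0.1035, 0.198]
tcp_rot: [-179.9, -0.1, 77.0]
ft_force: [0.9, 0.5, 0.3]
width: 0.0001
grasp_force: 0.0
```

Emit:
apply_moves --moves '[[[0,0,0],[0,0,0]],[[0,0,0],[0,0,0]],[[0,0,0],[0,0,0]],[[0,0,0],[0,0,0]],[[0,0,0],[0,0,0]],[[0,0,0],[0,0,0]]]' --gripper -1

```text
time_s: 11.55
tool_pos: [0.5313, -0.1039, 0.1985]
tcp_rot: [-180.0, -0.0, 77.0]
ft_force: [-1.0, -0.1, 0.7]
width: 0.0857
grasp_force: 0.0
```

```bash
python3 -c "
from h import *
shift((.532,-.104,.081));im=capture('scene')
cv2.imwrite('pics/s2.png',cv2.resize(im[110:290,180:360,::-1],None,fx=3.3,fy=3.3,interpolation=cv2.INTER_CUBIC))"
```

```text
11.55 [ 0.5313 -0.1039  0.1985] [-180.     -0.     77.01] [-1.  -0.1  0.7] 0.0857 [-22.9  15.3  92.    0.   72.7  -9.9]
shift [0.     0.0012 0.1958] fwd per mm z 0.00167
```

View pics/s2.png

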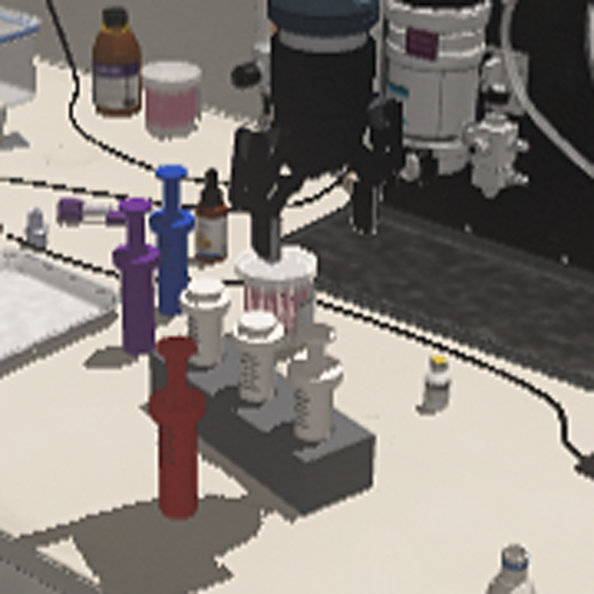

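Both sound plungers are home: left at (205,290), middle at (257,325). The open fingers straddle the binding syringe at (318,350). I'm descending to its collar.

Emit:
apply_moves --moves '[[[0,0.001,0.08],[0,0,0]],[[0,0.001,0.14],[0,0,0]],[[0,0.001,0.18],[0,0,0]],[[0,0.001,0.195],[0,0,0]],[[0,0.001,0.195],[0,0,0]]]'

```text
time_s: 12.22
tool_pos: [0.5319, -0.104, 0.0814]
tcp_rot: [-180.0, -0.0, 77.0]
ft_force: [0.1, -1.7, -0.0]
width: 0.0851
grasp_force: 0.0
```

Emit:
apply_moves --moves '[[[0,0,0],[0,0,0]],[[0,0,0],[0,0,0]],[[0,0,0],[0,0,0]],[[0,0,0],[0,0,0]],[[0,0,0],[0,0,0]],[[0,0,0],[0,0,0]]]' --gripper 1

```text
time_s: 12.98
tool_pos: [0.5326, -0.1043, 0.0829]
tcp_rot: [179.9, 0.0, 77.0]
ft_force: [-0.2, 0.3, 5.6]
width: 0.0418
grasp_force: 59.8
```

Emit:
apply_moves --moves '[[[0,0,-0.008],[0,0,0]],[[0,0,-0.017],[0,0,0]],[[0,0,-0.017],[0,0,0]]]'

```text
time_s: 13.35
tool_pos: [0.5321, -0.104, 0.0922]
tcp_rot: [180.0, 0.0, 77.0]
ft_force: [0.3, 0.5, -2.3]
width: 0.0416
grasp_force: 61.0
```

```bash
python3 -c "
from h import *
obs();im=capture('scene')
cv2.imwrite('pics/s3.png',cv2.resize(im[150:270,220:340,::-1],None,fx=5,fy=5,interpolation=cv2.INTER_CUBIC))"
```

```text
13.35 [ 0.5321 -0.104   0.0922] [1.7997e+02 1.0000e-02 7.7020e+01] [ 0.3  0.5 -2.3] 0.0416 [-22.9  21.7  99.5  -0.   58.8  -9.9]
```

View pics/s3.png

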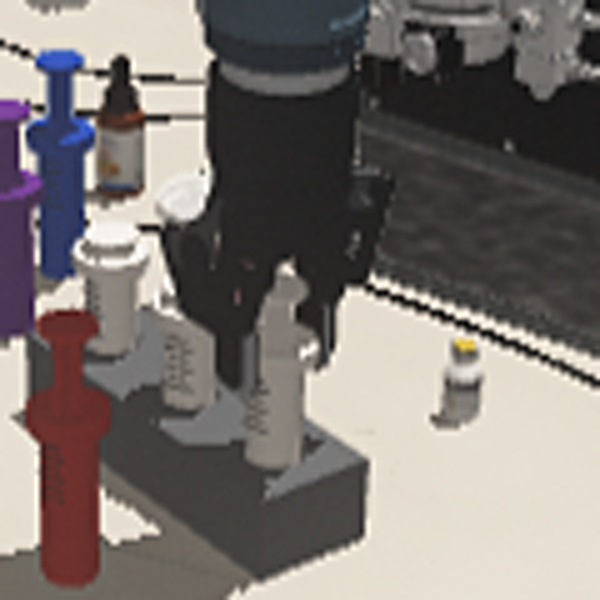

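The binding syringe is held upright by the collar, and the force (-2.3 N) matches its weight. The middle syringe is untouched at (190,360). Lifting.

Emit:
apply_moves --moves '[[[0,0,-0.04],[0,0,0]],[[0,0,-0.08],[0,0,0]],[[0,0,-0.12],[0,0,0]],[[0,0,-0.16],[0,0,0]],[[0,0,-0.2],[0,0,0]],[[0,0,-0.235],[0,0,0]],[[0,0,-0.263],[0,0,0]],[[0,0,-0.263],[0,0,0]]]'

```text
time_s: 14.4
tool_pos: [0.5324, -0.1042, 0.2505]
tcp_rot: [179.9, 0.0, 77.0]
ft_force: [-0.6, -0.1, -2.1]
width: 0.0415
grasp_force: 62.7
```

```bash
python3 -c "
from h import *
shift((.51,.30,.250))"
```

```text
14.4 [ 0.5324 -0.1042  0.2505] [1.7988e+02 2.0000e-02 7.7010e+01] [-0.6 -0.1 -2.1] 0.0415 [-22.9  13.3  87.3   0.   79.3  -9.9]
shift [ 6.480e-01 -1.877e-01  1.000e-04] fwd per mm z 0.00167
```

Emit:
apply_moves --moves '[[[0.03,-0.009,0],[0,0,0]],[[0.09,-0.026,0],[0,0,0]],[[0.16,-0.046,0],[0,0,0]],[[0.24,-0.07,0],[0,0,0]],[[0.32,-0.093,0],[0,0,0]],[[0.4,-0.116,0],[0,0,0]],[[0.48,-0.139,0],[0,0,0]],[[0.54,-0.157,0],[0,0,0]]]'

```text
time_s: 15.4
tool_pos: [0.511, 0.2358, 0.2481]
tcp_rot: [-179.9, 0.0, 77.1]
ft_force: [1.0, -0.0, -1.2]
width: 0.0417
grasp_force: 62.7
```

Emit:
apply_moves --moves '[[[0.05,-0.015,0],[0,0,0]],[[0.085,-0.025,0],[0,0,0]],[[0.108,-0.031,0],[0,0,0]],[[0.108,-0.031,0],[0,0,0]],[[0.108,-0.031,0],[0,0,0]]]'

```text
time_s: 16.02
tool_pos: [0.5095, 0.2993, 0.2494]
tcp_rot: [-180.0, 0.0, 77.0]
ft_force: [0.4, -0.2, -2.1]
width: 0.0415
grasp_force: 62.7
```

Emit:
apply_moves --moves '[[[0,0,0.03],[0,0,0]],[[0,0,0.08],[0,0,0]],[[0,0,0.13],[0,0,0]],[[0,0,0.18],[0,0,0]],[[0,0,0.22],[0,0,0]],[[0,0,0.25],[0,0,0]],[[0,0,0.27],[0,0,0]],[[0,0,0.28],[0,0,0]]]'

```text
time_s: 17.02
tool_pos: [0.5095, 0.2995, 0.0811]
tcp_rot: [-180.0, 0.0, 77.0]
ft_force: [0.5, -0.1, -2.5]
width: 0.0416
grasp_force: 62.6
```

Emit:
apply_moves --moves '[[[0,0,0.002],[0,0,0]],[[0,0,0.004],[0,0,0]],[[0,0,0.004],[0,0,0]]]'

```text
time_s: 17.4
tool_pos: [0.5096, 0.3004, 0.0796]
tcp_rot: [180.0, -0.0, 77.0]
ft_force: [0.0, 0.6, -1.9]
width: 0.0419
grasp_force: 62.6
```

Emit:
apply_moves --moves '[[[0,0,0.0025],[0,0,0]],[[0,0,0.0025],[0,0,0]]]'

```text
time_s: 17.65
tool_pos: [0.5093, 0.3002, 0.0776]
tcp_rot: [-180.0, 0.0, 77.0]
ft_force: [-0.8, -0.9, -2.0]
width: 0.0415
grasp_force: 62.7
```

Emit:
apply_moves --moves '[[[0,0,0.002],[0,0,0]],[[0,0,0.002],[0,0,0]]]'

```text
time_s: 17.9
tool_pos: [0.5093, 0.3002, 0.0763]
tcp_rot: [-180.0, 0.0, 77.0]
ft_force: [-0.2, 0.3, -3.0]
width: 0.0419
grasp_force: 62.7
```

Emit:
apply_moves --moves '[[[0,0,0.0017],[0,0,0]],[[0,0,0.0017],[0,0,0]]]'

```text
time_s: 18.15
tool_pos: [0.5093, 0.3002, 0.0753]
tcp_rot: [-180.0, 0.0, 77.0]
ft_force: [0.1, 0.4, -2.6]
width: 0.042
grasp_force: 62.7
```

Emit:
apply_moves --moves '[[[0,0,0.0015],[0,0,0]],[[0,0,0.0015],[0,0,0]]]'

```text
time_s: 18.4
tool_pos: [0.5095, 0.3003, 0.0749]
tcp_rot: [180.0, -0.0, 77.0]
ft_force: [-1.3, 0.1, 2.2]
width: 0.0416
grasp_force: 63.0
```

Contact: the force changed from -2.6 to +2.2 N. I'll open and retreat.

Emit:
apply_moves --moves '[[[0,0,0],[0,0,0]],[[0,0,0],[0,0,0]],[[0,0,0],[0,0,0]],[[0,0,0],[0,0,0]],[[0,0,0],[0,0,0]],[[0,0,0],[0,0,0]],[[0,0,0],[0,0,0]]]' --gripper -1

```text
time_s: 19.27
tool_pos: [0.5094, 0.3002, 0.0745]
tcp_rot: [180.0, -0.0, 77.0]
ft_force: [1.1, -0.7, -0.7]
width: 0.0859
grasp_force: 0.0
```

Emit:
apply_moves --moves '[[[0,0,-0.02],[0,0,0]],[[0,0,-0.06],[0,0,0]],[[0,0,-0.12],[0,0,0]],[[0,0,-0.2],[0,0,0]],[[0,0,-0.28],[0,0,0]],[[0,0,-0.28],[0,0,0]]]'

```text
time_s: 20.02
tool_pos: [0.5117, 0.3011, 0.2485]
tcp_rot: [179.5, -0.3, 77.0]
ft_force: [-0.7, -0.1, 1.2]
width: 0.0853
grasp_force: 0.0
```

```bash
python3 -c "
from h import *
obs();im=capture('scene');t=capture('top')
cv2.imwrite('pics/s4.png',np.hstack([cv2.resize(im[130:280,120:320],None,fx=2,fy=2),cv2.resize(t[120:270,95:295],None,fx=2,fy=2)])[:,:,::-1])"
```

```text
20.02 [0.5117 0.3011 0.2485] [179.49  -0.33  77.02] [-0.7 -0.1  1.2] 0.0853 [19.7 18.4 80.7  0.  80.4 32.7]
```

View pics/s4.png

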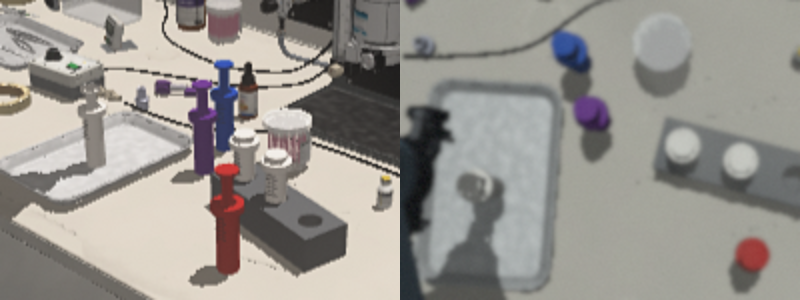

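The syringe stands upright in the tray: (93,125) in the scene view, (480,185) in the top view. The other two are in the stand with plungers home, and everything else is undisturbed.

```bash
python3 -c "
from h import *
print(job_done())"
```

```text
the job is handed in; nothing more can be done
None
```

Job handed in at about 20 s: the syringe in the right-hand socket (lowest y) bound, so I stopped at about 5 N and stood it upright in the tray; the other two are in the stand with plungers home, and nothing else was moved.

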